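Tuck in the last cigar and push the drawer box home against the stop

TASK

One cigar is sticking out over the front of the open drawer of the cigar box. With a fingertip gently nudge it in until it drops flat into its gap in the row, then push on the drawer's front so that the box slides up square against the wooden stop and the drawer goes fully home into its case. Only push: do not pinch or lift the cigars or the box, and leave the tin, the punch and the small box that stand beside it where they are.

Things in the scene. Friction and masses are not known exactly. Their poses are not given: they have to be found in the camera images.
- tray: Drawer of the cigar box, pale wood, open-topped, 110 x 148 x 25 mm (x, y, z), partly inside its case. Origin: centre of the drawer, at table height. +y points along it to its front (at the start roughly to the robot's left), z up. Floor at z = 8.5 mm; inside 102 mm wide, y = -69 to +69 mm. The box with its cigars weighs about 0.23 kg and slides on the table at about 2 to 3 N.
- tray_front (a point): Middle of the outer face of the drawer's front wall (y = 74 mm of the drawer), 13 mm above the table: the place to push. The front wall is 5 mm thick and has a finger scoop 62 mm wide in its middle, where its top is 21 mm above the table; left and right of the scoop, and all round, the drawer's walls reach 29.5 mm.
- case (a joint): How far the drawer is out of its case, m: 0 = home, front flush with the case's mouth; 0.09 to 0.106 at the start. The fit is stiff: the drawer moves in its case only at about 8 N, more than it takes to slide the whole box over the table, so the box runs up to the stop before the drawer goes in. It stays where it is left.
- case_back (a point): Middle of the lower edge of the case's closed back end, which goes against the stop, at table height. The case is a pale wooden sleeve 122 x 155 x 35.5 mm round the drawer, open at the drawer's front end; the underside of its roof is at 30.5 mm, too low to let a cigar in that lies over the drawer's front.
- cigar: The cigar that sticks out, brown, 18 x 127 x 17 mm (x, y, z), 10 g, middle one of five. Origin: middle of its underside; +y along it to the end that sticks out. Tail on the drawer's floor, front end resting on the wall in the scoop, tilted 0.13 rad; when flat in its gap the origin is 8.5 mm above the table. It slides very easily; the gap is about 10 mm longer than the cigar.
- cigar_end (a point): Middle of the end face of that cigar that sticks out, the place to nudge it: at the start 17 to 29 mm out past the front wall's outer face, the face reaching from 24 to 42 mm above the table. Pushed along the drawer's -y it slides in until the end passes the wall's inner face, then that end drops below the wall's top.
- row1: Cigar lying flat in the drawer at x = -40 mm of the drawer, 19 x 125 x 18 mm, origin middle of underside, y along it. Its top is 26.5 mm above the table.
- row2: Cigar lying flat in the drawer at x = -20 mm, 18 x 127 x 18 mm, otherwise like row1.
- row3: Cigar lying flat in the drawer at x = +20 mm, 19 x 125 x 18 mm, otherwise like row1.
- row4: Cigar lying flat in the drawer at x = +40 mm, 19 x 123 x 18 mm, otherwise like row1.
- stop: Wooden stop strip screwed to the table, 150 x 28 x 20 mm (x, y, z), with two brass screws. Origin: centre of its underside; its face toward the box lies at y = +14 mm of its own frame; +y points from the stop to the box.
- wax_tin: Round green tin, 60 mm wide, 26 mm high, loose; origin centre of underside. To be left alone.
- punch: Upright turned wooden cap punch, 26 mm wide, 67 mm high, loose; origin centre of underside. To be left alone.
- little_box: Small shut wooden box, 55 x 85 x 22 mm, loose; origin centre of underside. To be left alone.
Mind the look-alikes: they are no part of the job. Leave any purple look-alike of the row4 alone.

How it is judged (in metres and radians):
On the way:
1. the cigar lies flat in its gap in the row while the drawer is still well open (angle between cigar's own z axis and vertical below 0.04 rad and z of cigar in the frame of tray below 0.0115 m and y of cigar in the frame of tray between -0.008 and 0.008 m and value of joint case above 0.06 m), for 0.2 s.
At the end, for the whole second after the job is handed in: The drawer is home in its case (within 3 mm); the case's back end is against the stop's face (within 4 mm), square to it (within 0.05 rad) and no more than 40 mm off its middle; all five cigars lie flat in the drawer; the box stands flat and at rest (value of joint case below 0.003 m and y of case_back in the frame of stop below 0.018 m and angle between the y axis of tray and the y axis of stop, either way round below 0.05 rad and x of case_back in the frame of stop between -0.04 and 0.04 m and angle between cigar's own z axis and vertical below 0.04 rad and z of cigar in the frame of tray below 0.0115 m and y of cigar in the frame of tray between -0.008 and 0.008 m and z of each of row1, row2, row3, row4 in the frame of tray below 0.0125 m and linear speed of tray below 0.01 m/s and angle between tray's own z axis and vertical below 0.03 rad); the robot touches nothing.
It fails at once if the cigar was lifted (its middle more than 24 mm above the table) (height (world z) of cigar above 0.024 m).
It fails at once if the cigar was pressed hard (more than 6 N from the fingers) (contact force between the fingers and cigar above 6 N).
It fails at once if the box was lifted or tipped up by more than 10 mm (height (world z) of case_back above 0.01 m or height (world z) of tray_front above 0.023 m).
It fails at once if another cigar of the row was lifted more than 10 mm (height (world z) of any of row1, row2, row3, row4 above 0.0185 m).
It fails at once if the tin, the punch or the small box was moved more than 15 mm (distance of any of wax_tin, punch, little_box from where it was at the start of the episode above 0.015 m).
It also fails if it takes over 64 s, if anything falls off the work surface, if the arm or the gripper's body presses on something with over 40 N, if the wrist force passes 120 N, or if a joint passes its speed limit or range.

ROBOT

A 7-joint arm with a two-finger parallel gripper is mounted at the origin on a cart in front of the work surface, level with it; the furniture and walls round the work are solid. World frame = base frame: x ahead of the robot, y to its left, z up, the work surface at z = 0. Lengths are in m, angles in degrees, forces in N, time in s.
With the tool pointing down it reaches from about 0.4 to 0.85 m from the base axis. Payload 6.9 kg.
Tool frame: the origin (TCP) lies midway between the tips of the shut fingers; the grasp point (between the pads) lies 19 mm behind it; z points along the fingers, y is the line along which they close (so a half turn about z gives the same grasp; the last joint's range is limited). The gripper opens to 85 mm and grips with 20 to 120 N. Pads are 22 mm wide; open, the fingers measure 114 mm over their backs; the gripper's body (76 mm by 85 mm) begins 54 mm behind the grasp point. The pads swing forward as they close: fully open they stand 13 mm farther back than shut.
Start: joints at [70.331, 29.078, -13.613, 85.955, 7.202, 65.827, -8.869], TCP at [0.271, -0.563, 0.231] pointing down, gripper open.
Joint ranges: [-176.47, 176.47], [-13.61, 117.27], [-81.72, 77.17], [0.22, 143.17], [-87.28, 267.28], [10, 112.55], [-165.47, 165.47]. Speed limits (degrees/s): [136.94, 136.94, 180, 180, 180, 180, 180].

INTERFACE

Orientations are given as [roll, pitch, yaw] about the fixed x, y, z axes, in that order (R = Rz(yaw) Ry(pitch) Rx(roll)).
In Python, from plant import robot, vision gives the robot as it stands.
- The arm moves only by the shell command python3 -m jog 'ROWS'. ROWS is JSON, a list of rows, each a list of 5 numbers: the shift along the tool's x, y, z in cm, then the turn about the tool's z in rad, then the finger opening in cm, from 0 to 8.54. A call has 1 to 12 rows; each row is the pose to reach, as a shift and turn from the pose commanded when the call began, along the tool's axes at that moment; what a row does not reach only later rows make up. A row lasts 1/12 s, in which the tool goes at most 41.7 mm and 7.16 degrees, less where a joint would pass 70% of its speed; a pose out of reach is approached as far as the arm can. A call with a gripper value outside its range is refused whole. The fingers move at their own pace and stop on an object; the grip force is fixed at half the most. Time passes only in rows, so rows that repeat a pose let the fingers close. It gives the time, the measured TCP pose, the force, the opening and the grip force at its end, in the units of the state.
- robot.get_state(): the state, without advancing time (a new reading comes with each control period).
- vision.grab_frame(name): name is "scene" or "top"; returns a dict with "color" (480x640x3 uint8, red, green, blue), "depth" (480x640 float32, m along the optical axis (not along the pixel's ray), 0 where there is no reading), "fx", "fy", "cx", "cy" (pixels), "R" (3x3) and "t" (3): a world point X has camera coordinates R X + t. Camera axes: x right, y down, z forward; pixel columns grow to the right and rows downward; lengths in m; the calibration is good to about 2 mm. A picture is of the moment at which its call begins.
- robot.sign_off(): hands the job in; it is judged then, once.
Trained networks look in a picture, given as the dict that the camera call returned (one of the last four; its "shot" number tells which), for a name from the list of things; names that differ only in an ending like _2 or _b are one class to them, and where a whole thing is asked for, a point or a joint stands for the part that bears it (a point fixed in the world has none). Each returns a list of dicts, best first, with "score" (0 to 1); they miss things now and then, are a little off and sometimes report something else, mostly with a low value. They report only what shows in the picture. A call takes as long as a camera call. They do not tell look-alikes from the thing itself.
- vision.cut_out(picture, label): "region" (480x640 bool, what is visible of it) and "xy" ([column, row] in pixels, amid what is visible of it).
The state is a dict: "clock": time; "joint_positions": joint angles; "joint_vel": joint speeds; "effort": joint torques, N m; "position": TCP position; "tcp_rot": TCP orientation; "ft_force": force on the tool from outside, world axes, zero at the start; "ft_torque": the same for the moment, N m; "finger_gap": finger opening in m; "finger_force": force on a finger pad.
Only numpy, scipy, OpenCV 4.12 (cv2) and the standard library are available. Lean on these libraries where they do the work, as an engineer would, in place of code of your own. Each camera call takes 0.05 s, during which the arm holds its last target. There are 200 camera calls.

## Working session

There is one attempt and no reset: what is moved stays moved. The work goes in short steps, Python scripts to look and compute and a shell command to move; the robot and the scene stay as the last step left them, time stands still between calls to the robot, and variables do not carry over. Pictures are saved under pics/ and viewed, at most 10 in all, crops included, and the job is handed in when it is done.

```bash
mkdir -p pics; ls; cat > h.py <<'E'
from plant import robot, vision
import numpy as np, cv2
def save(f,n): cv2.imwrite('pics/'+n, cv2.cvtColor(f['color'],cv2.COLOR_RGB2BGR))
def cloud(f,m=None):
    v,u=np.nonzero((f['depth']>0)&(m if m is not None else True))
    d=f['depth'][v,u]
    c=np.c_[(u-f['cx'])/f['fx']*d,(v-f['cy'])/f['fy']*d,d]
    return (c-f['t'])@f['R'], np.c_[u,v]
E
python3 - <<'E'
from h import *
s=robot.get_state()
print({k:s[k] for k in('clock','position','tcp_rot','ft_force','finger_gap')})
for n in('top','scene'):
    f=vision.grab_frame(n); save(f,n+'0.png')
    for l in('tray','cigar','case','stop','row1','row4','wax_tin','punch','little_box'):
        for r in vision.cut_out(f,l)[:6]:
            P,_=cloud(f,r['region'])
            print(n,l,round(r['score'],2),np.round(r['xy']),r['region'].sum(),np.round(np.median(P,0),3) if len(P) else'')
E
```

```text
pics
{'clock': 0.0, 'position': array([ 0.27088616, -0.56267668,  0.23043315]), 'tcp_rot': array([-1.79896796e+02,  2.57240707e-03,  2.57153930e+01]), 'ft_force': array([ 0.4508588 , -0.81726541, -1.26778836]), 'finger_gap': 0.08520780249623706}
top tray 0.6 [348. 268.] 6993 [0.534 0.065 0.035]
top tray 0.3 [288. 257.] 476 [0.558 0.172 0.025]
top cigar 0.77 [278. 270.] 693 [0.539 0.192 0.032]
top case 0.78 [357. 272.] 6228 [0.534 0.055 0.036]
top stop 0.65 [435. 281.] 1423 [ 0.518 -0.085  0.02 ]
top row1 0.75 [289. 282.] 514 [0.518 0.171 0.024]
top row1 0.7 [288. 295.] 438 [0.497 0.175 0.025]
top row1 0.66 [203. 338.] 732 [0.414 0.326 0.016]
top row1 0.63 [288. 258.] 544 [0.558 0.173 0.025]
top row1 0.58 [411. 143.] 601 [ 0.781 -0.047  0.016]
top row1 0.56 [290. 248.] 449 [0.578 0.174 0.024]
top row4 0.75 [289. 282.] 514 [0.518 0.171 0.024]
top row4 0.7 [288. 295.] 438 [0.497 0.175 0.025]
top row4 0.66 [203. 338.] 732 [0.414 0.326 0.016]
top row4 0.63 [288. 258.] 544 [0.558 0.173 0.025]
top row4 0.58 [411. 143.] 601 [ 0.781 -0.047  0.016]
top row4 0.56 [290. 248.] 449 [0.578 0.174 0.
[... 543 characters left out ...]
]
scene row1 0.76 [317. 273.] 455 [0.575 0.175 0.025]
scene row1 0.74 [329. 276.] 436 [0.556 0.173 0.026]
scene row1 0.64 [368. 386.] 1159 [0.411 0.331 0.016]
scene row1 0.6 [282. 183.] 267 [ 0.776 -0.041  0.017]
scene row4 0.93 [360. 288.] 410 [0.496 0.174 0.025]
scene row4 0.77 [346. 289.] 523 [0.515 0.179 0.024]
scene row4 0.76 [317. 273.] 455 [0.575 0.175 0.025]
scene row4 0.74 [329. 276.] 436 [0.556 0.173 0.026]
scene row4 0.64 [368. 386.] 1159 [0.411 0.331 0.016]
scene row4 0.6 [282. 183.] 267 [ 0.776 -0.041  0.017]
scene wax_tin 0.57 [354. 186.] 610 [ 0.629 -0.082  0.025]
scene punch 0.69 [429. 265.] 452 [0.41  0.095 0.051]
scene little_box 0.55 [459. 235.] 1132 [ 0.397 -0.044  0.022]
```

```bash
python3 - <<'E'
from h import *
f=vision.grab_frame('top')
c=cv2.resize(f['color'][170:370,180:480],None,fx=2.6,fy=2.6,interpolation=cv2.INTER_CUBIC)
cv2.imwrite('pics/c1.png',c[:,:,::-1])
def best(f,l): 
    return max(vision.cut_out(f,l),key=lambda r:r['score'])['region']
for n in('top','scene'):
    f=vision.grab_frame(n)
    for l,zr in(('case',(.031,.040)),('stop',(.016,.024)),('cigar',(.018,.06))):
        P,_=cloud(f,best(f,l)); P=P[(P[:,2]>zr[0])&(P[:,2]<zr[1])]
        r=cv2.minAreaRect((P[:,:2]*1000).astype(np.float32))
        print(n,l,len(P),np.round(r[0],1),np.round(r[1],1),round(r[2],2),'z',np.round(np.percentile(P[:,2],[5,50,95]),4),'y',np.round(np.percentile(P[:,1],[1,99]),4))
        print(np.round(cv2.boxPoints(r)).tolist())
E
```

```text
top case 5988 [535.6  55.2] [154.9 122.1] 88.04 z [0.0332 0.0358 0.0383] y [-0.0202  0.1308]
[[472.0, -20.0], [594.0, -24.0], [599.0, 130.0], [477.0, 135.0]]
top stop 1286 [518.  -86.6] [ 28.6 149.7] 87.16 z [0.0174 0.0202 0.0228] y [-0.1022 -0.0711]
[[443.0, -97.0], [592.0, -105.0], [593.0, -76.0], [444.0, -69.0]]
top cigar 601 [539.7 192. ] [116.2  17.1] 87.99 z [0.0237 0.0323 0.04  ] y [0.1358 0.2482]
[[529.0, 134.0], [546.0, 134.0], [550.0, 250.0], [533.0, 250.0]]
scene case 3880 [534.2  56.6] [159.  123.1] 88.12 z [0.0344 0.0363 0.038 ] y [-0.0185  0.134 ]
[[470.0, -21.0], [593.0, -25.0], [598.0, 134.0], [475.0, 138.0]]
scene stop 708 [517.1 -85.1] [ 32.6 151.3] 87.49 z [0.017  0.0206 0.0226] y [-0.1002 -0.0687]
[[441.0, -98.0], [592.0, -105.0], [593.0, -72.0], [442.0, -65.0]]
scene cigar 626 [540.7 194. ] [123.7  22.6] 88.2 z [0.023  0.0326 0.0404] y [0.1358 0.2552]
[[527.0, 133.0], [550.0, 132.0], [554.0, 256.0], [531.0, 256.0]]
```

View pics/c1.png

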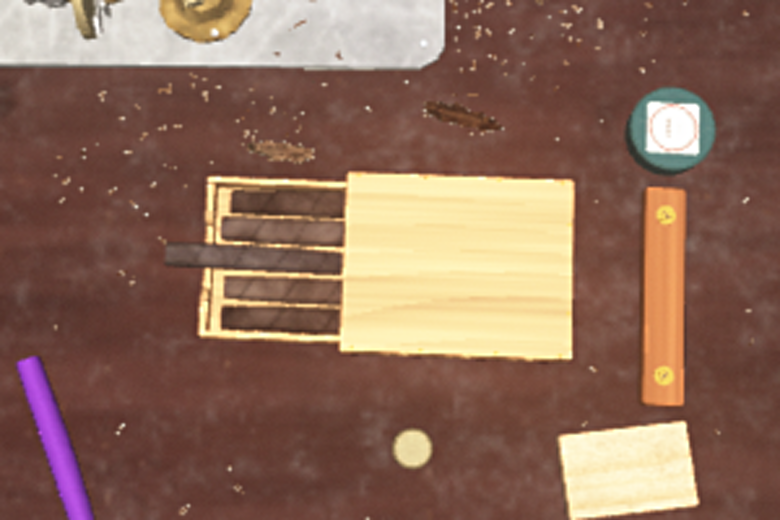

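View pics/scene0.png

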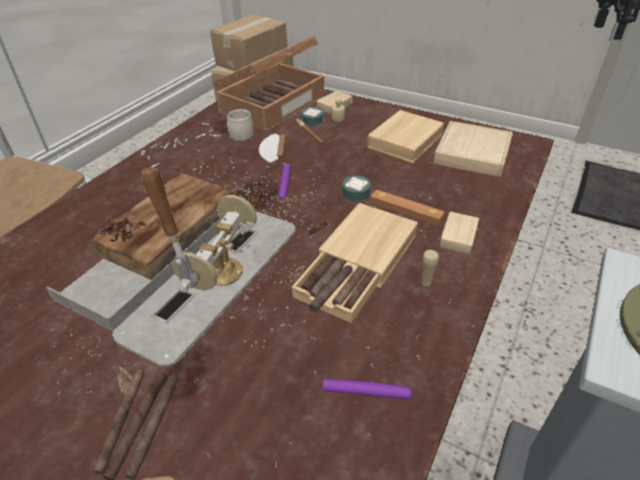

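The top crop shows the box with its drawer opening left. The cigar end is at about col 165, row 255 of the crop and the stop at cols 643-685. The two purple cigars are decoys well away from the box. The path is clear, and the gap from the case to the stop is about 51 mm. I'll measure the front wall and start moving.

```bash
python3 - <<'E'
from h import *
for n in('top','scene'):
    f=vision.grab_frame(n); P,_=cloud(f)
    for a,b in((.487,.512),(.572,.59),(.534,.55)):
        for z0,z1 in((.024,.034),(.034,.044)):
            Q=P[(P[:,0]>a)&(P[:,0]<b)&(P[:,1]>.19)&(P[:,1]<.28)&(P[:,2]>z0)&(P[:,2]<z1)]
            if len(Q)>3: print(n,a,z0,len(Q),np.round(np.percentile(Q[:,1],[5,50,98]),4))
E
python3 -m jog '[[43,-25,0,-0.5,0],[43,-25,0,-0.5,0],[43,-25,0,-0.5,0],[43,-25,0,-0.5,0],[43,-25,0,-0.5,0],[43,-25,0,-0.5,0],[43,-25,0,-0.5,0],[43,-25,0,-0.5,0],[43,-25,0,-0.5,0],[43,-25,0,-0.5,0],[43,-25,0,-0.5,0],[43,-25,0,-0.5,0]]'
```

```text
top 0.487 0.024 135 [0.1919 0.2104 0.229 ]
top 0.572 0.024 90 [0.1918 0.2065 0.226 ]
top 0.534 0.024 65 [0.1907 0.2014 0.2382]
top 0.534 0.034 238 [0.1971 0.2274 0.2514]
scene 0.487 0.024 168 [0.1931 0.2155 0.2313]
scene 0.572 0.024 117 [0.193  0.2079 0.2289]
scene 0.534 0.024 31 [0.1908 0.2538 0.2562]
scene 0.534 0.034 217 [0.1975 0.2292 0.2548]
clock: 2.55
position: [0.5512, -0.149, 0.2316]
tcp_rot: [180.0, -0.0, 54.4]
ft_force: [0.3, -1.2, -0.5]
finger_gap: -0.0001
finger_force: 0.0
```

```bash
python3 -m jog '[[37.3,-27.7,0,-0.587,0],[37.3,-27.7,0,-0.587,0],[37.3,-27.7,0,-0.587,0],[37.3,-27.7,0,-0.587,0],[37.3,-27.7,0,-0.587,0],[37.3,-27.7,0,-0.587,0],[37.3,-27.7,0,-0.587,0],[37.3,-27.7,0,-0.587,0],[37.3,-27.7,0,-0.587,0],[37.3,-27.7,0,-0.587,0],[37.3,-27.7,0,-0.587,0],[37.3,-27.7,0,-0.587,0]]'
```

```text
clock: 3.55
position: [0.5392, 0.3225, 0.2316]
tcp_rot: [-179.9, -0.4, 88.5]
ft_force: [-1.9, 0.4, 0.4]
finger_gap: 0.0002
finger_force: 0.0
```

```bash
python3 -m jog '[[0,0,0,0,0],[0,0,3,0,0],[0,0,6,0,0],[0,0,9,0,0],[0,0,12,0,0],[0,0,15,0,0],[0,0,17,0,0],[0,0,18.5,0,0],[0,0,19.5,0,0],[0,0,20.1,0,0],[0,0,20.1,0,0],[0,0,20.1,0,0]]'; python3 - <<'E'
from h import *
f=vision.grab_frame('scene')
cv2.imwrite('pics/c2.png',cv2.resize(f['color'][170:370,240:480],None,fx=2.6,fy=2.6)[:,:,::-1])
s=robot.get_state(); print(s['position'],s['tcp_rot'],s['ft_force'])
E
```

```text
clock: 4.55
position: [0.5428, 0.313, 0.0309]
tcp_rot: [180.0, -0.0, 88.0]
ft_force: [0.5, -0.1, 0.3]
finger_gap: -0.0006
finger_force: 0.0
[0.54298334 0.31335655 0.03132511] [ 1.79924216e+02 -4.60798440e-02  8.79703660e+01] [-0.51905168 -0.40802802 -0.06834115]
```

View pics/c2.png

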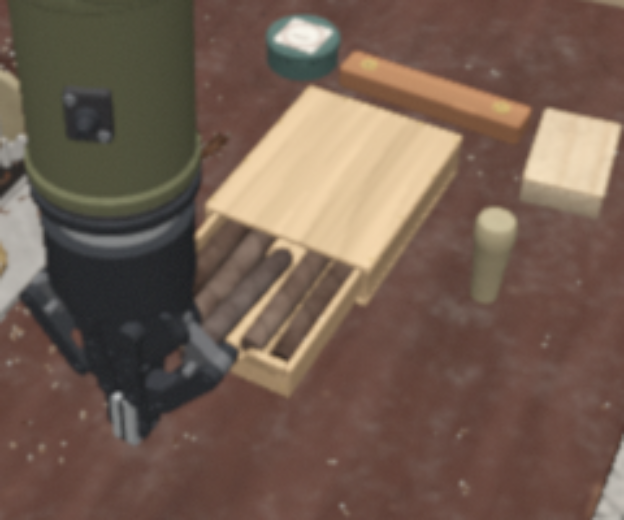

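```bash
python3 -m jog '[[-1.5,0,0,0,0],[-3,0,0,0,0],[-4,0,0,0,0],[-4.3,0,0,0,0],[-4.5,0,0,0,0],[-4.7,0,0,0,0],[-4.9,0,0,0,0],[-5.1,0,0,0,0],[-5.3,0,0,0,0],[-5.5,0,0,0,0],[-5.7,0,0,0,0],[-5.9,0,0,0,0]]'; python3 -m jog '[[-0.2,0,0,0,0],[-0.4,0,0,0,0],[-0.6,0,0,0,0],[-0.8,0,0,0,0],[-1,0,0,0,0],[-1.2,0,0,0,0],[-1.2,0,0,0,0]]';python3 - <<'E'
from h import *
f=vision.grab_frame('top')
cv2.imwrite('pics/c3.png',cv2.resize(f['color'][200:340,200:400],None,fx=4,fy=4)[:,:,::-1])
E
```

```text
clock: 5.6
position: [0.5402, 0.2542, 0.0302]
tcp_rot: [-180.0, -0.0, 88.0]
ft_force: [-0.3, 0.6, -0.4]
finger_gap: 0.0
finger_force: 0.0
clock: 6.18
position: [0.5399, 0.2416, 0.0303]
tcp_rot: [-180.0, 0.0, 88.0]
ft_force: [-0.6, -1.1, 0.8]
finger_gap: 0.0001
finger_force: 0.0
```

View pics/c3.png

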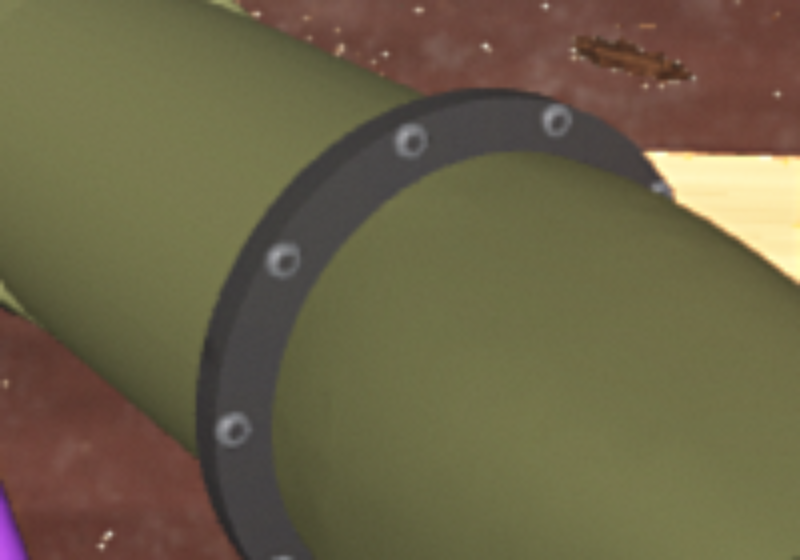

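The arm hides the drawer in the top view. I'll go 11 mm further, so the fingertip passes the wall's inner face, then back off and look.

```bash
python3 -m jog '[[-0.2,0,0,0,0],[-0.4,0,0,0,0],[-0.6,0,0,0,0],[-0.8,0,0,0,0],[-1,0,0,0,0],[-1.1,0,0,0,0],[-1.1,0,0,0,0],[-1.1,0,0,0,0]]'; python3 -m jog '[[1,0,0,0,0],[3,0,0,0,2],[6,0,0,0,5],[8,0,0,0,5],[10,0,-3,0,5],[12,0,-6,0,5],[12,0,-6,0,5],[12,0,-6,0,5],[12,0,-6,0,5]]';python3 - <<'E'
from h import *
f=vision.grab_frame('scene')
cv2.imwrite('pics/c4.png',cv2.resize(f['color'][170:370,240:480],None,fx=2.6,fy=2.6)[:,:,::-1])
for r in vision.cut_out(f,'row1')+vision.cut_out(f,'cigar'):
    P,_=cloud(f,r['region']); print(r['score'],r['xy'],np.round(np.median(P,0),3),np.round(np.percentile(P,[2,98],axis=0),3).tolist())
P,_=cloud(f)
for a,b in((.487,.512),(.572,.59),(.534,.55)):
    Q=P[(P[:,0]>a)&(P[:,0]<b)&(P[:,1]>.19)&(P[:,1]<.27)&(P[:,2]>.018)&(P[:,2]<.05)]
    print(a,len(Q),np.round(np.percentile(Q[:,1:],[5,50,98],axis=0),4).tolist())
E
```

```text
clock: 6.9
position: [0.5395, 0.2312, 0.0303]
tcp_rot: [180.0, -0.0, 88.0]
ft_force: [0.1, 0.2, 0.1]
finger_gap: 0.0001
finger_force: 0.0
clock: 7.65
position: [0.5433, 0.3512, 0.0899]
tcp_rot: [-180.0, 0.0, 88.0]
ft_force: [0.6, -0.5, 0.2]
finger_gap: 0.05
finger_force: 0.0
0.95 [360.6, 289.0] [0.496 0.176 0.025] [[0.486, 0.13, 0.019], [0.506, 0.217, 0.03]]
0.9 [318.0, 271.0] [0.575 0.163 0.025] [[0.565, 0.127, 0.018], [0.587, 0.204, 0.028]]
0.85 [350.5, 286.4] [0.516 0.176 0.025] [[0.508, 0.13, 0.015], [0.526, 0.216, 0.028]]
0.79 [330.7, 272.8] [0.554 0.164 0.025] [[0.548, 0.127, 0.016], [0.569, 0.203, 0.029]]
0.69 [365.8, 386.6] [0.411 0.331 0.016] [[0.358, 0.307, 0.007], [0.465, 0.355, 0.02]]
0.71 [337.5, 281.0] [0.535 0.177 0.024] [[0.528, 0.128, 0.011], [0.549, 0.223, 0.028]]
0.487 274 [[0.1926, 0.0194], [0.2157, 0.025], [0.2318, 0.031]]
0.572 70 [[0.1916, 0.0213], [0.1983, 0.0252], [0.2061, 0.0297]]
0.534 145 [[0.1924, 0.0197], [0.2118, 0.0246], [0.2289, 0.0272]]
```

View pics/c4.png

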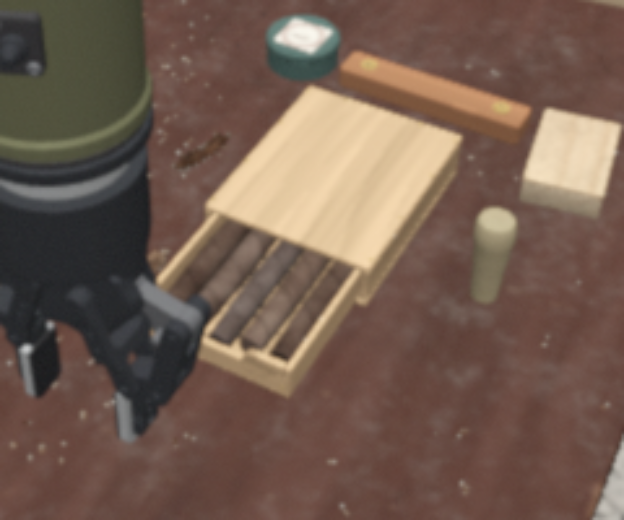

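The cigar now lies flat: its top is at about 25 mm, level with the row, and its front end is inside the scoop wall. Next I descend with the fingers 5 cm apart so both push on the drawer front.

```bash
python3 -m jog '[[0,0.2,3,0.01,5],[0,0.2,5,0.01,5],[0,0.2,6.5,0.01,5],[-2,0.2,7.5,0.01,5],[-4,0.2,8,0.01,5],[-6,0.2,8,0.01,5],[-8,0.2,8,0.01,5],[-9.5,0.2,8,0.01,5],[-10,0.2,8,0.01,5],[-10.3,0.2,8,0.01,5],[-10.3,0.2,8,0.01,5],[-10.3,0.2,8,0.01,5]]';  python3 -m jog '[[-0.2,0,0,0,5],[-0.4,0,0,0,5],[-0.6,0,0,0,5],[-0.8,0,0,0,5],[-1,0,0,0,5],[-1.2,0,0,0,5],[-1.4,0,0,0,5],[-1.6,0,0,0,5],[-1.8,0,0,0,5],[-2,0,0,0,5]]'
```

```text
clock: 8.8
position: [0.5421, 0.2495, 0.0105]
tcp_rot: [180.0, -0.1, 87.5]
ft_force: [-0.7, 0.8, 0.1]
finger_gap: 0.0502
finger_force: 0.0
clock: 9.63
position: [0.5412, 0.228, 0.0103]
tcp_rot: [180.0, -0.0, 87.4]
ft_force: [0.7, 1.1, -0.9]
finger_gap: 0.05
finger_force: 0.5
```

```bash
python3 -m jog '[[-0.25,0,0,0,5],[-0.5,0,0,0,5],[-0.75,0,0,0,5],[-1,0,0,0,5],[-1.25,0,0,0,5],[-1.5,0,0,0,5],[-1.75,0,0,0,5],[-2,0,0,0,5],[-2.25,0,0,0,5],[-2.5,0,0,0,5]]';  python3 - <<'E'
from h import *
for n in('top','scene'):
    f=vision.grab_frame(n)
    for l,zr in(('case',(.031,.040)),('stop',(.016,.024))):
        R=vision.cut_out(f,l)
        if not R: continue
        P,_=cloud(f,R[0]['region']); P=P[(P[:,2]>zr[0])&(P[:,2]<zr[1])]
        r=cv2.minAreaRect((P[:,:2]*1000).astype(np.float32))
        print(n,l,len(P),np.round(r[0],1),np.round(r[1],1),round(r[2],2),np.round(cv2.boxPoints(r)).tolist())
f=vision.grab_frame('scene')
cv2.imwrite('pics/c5.png',cv2.resize(f['color'][170:370,240:480],None,fx=2.6,fy=2.6)[:,:,::-1])
E
```

```text
clock: 10.47
position: [0.54, 0.203, 0.0103]
tcp_rot: [-180.0, -0.0, 87.4]
ft_force: [-0.3, 1.0, 0.5]
finger_gap: 0.05
finger_force: 0.5
top case 146 [579.4 -43.6] [34.  20.2] 87.21 [[568.0, -60.0], [589.0, -61.0], [590.0, -27.0], [570.0, -26.0]]
top stop 326 [570.6 -89.2] [27.8 44.3] 88.45 [[548.0, -102.0], [592.0, -104.0], [593.0, -76.0], [549.0, -75.0]]
scene case 3070 [530.8  19.3] [156.6 123.1] 87.53 [[466.0, -56.0], [589.0, -62.0], [596.0, 95.0], [473.0, 100.0]]
scene stop 487 [516.  -87.4] [ 29.  148.5] 85.02 [[441.0, -95.0], [589.0, -108.0], [591.0, -79.0], [443.0, -66.0]]
```

View pics/c5.png

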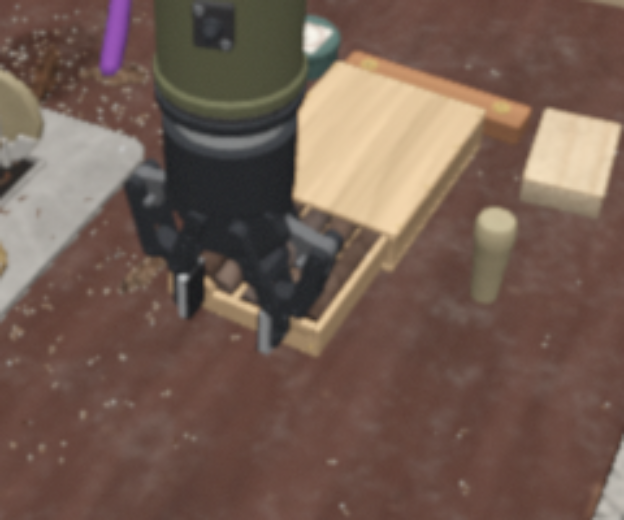

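Both fingers are on the drawer front, and the box is sliding square with about 14 mm left to the stop. Continuing.

```bash
python3 -m jog '[[-0.2,0,0,0,5],[-0.4,0,0,0,5],[-0.6,0,0,0,5],[-0.8,0,0,0,5],[-1,0,0,0,5],[-1.2,0,0,0,5],[-1.4,0,0,0,5],[-1.6,0,0,0,5],[-1.8,0,0,0,5],[-2,0,0,0,5],[-2.2,0,0,0,5],[-2.4,0,0,0,5]]';  python3 -m jog '[[-0.25,0,0,0,5],[-0.5,0,0,0,5],[-0.75,0,0,0,5],[-1,0,0,0,5],[-1.25,0,0,0,5],[-1.5,0,0,0,5],[-1.75,0,0,0,5],[-2,0,0,0,5],[-2.25,0,0,0,5],[-2.5,0,0,0,5],[-2.75,0,0,0,5],[-3,0,0,0,5]]'; python3 -m jog '[[-0.25,0,0,0,5],[-0.5,0,0,0,5],[-0.75,0,0,0,5],[-1,0,0,0,5],[-1.25,0,0,0,5],[-1.5,0,0,0,5],[-1.75,0,0,0,5],[-2,0,0,0,5],[-2.25,0,0,0,5],[-2.5,0,0,0,5],[-2.75,0,0,0,5],[-3,0,0,0,5]]'
```

```text
clock: 11.82
position: [0.5391, 0.1825, 0.0107]
tcp_rot: [179.9, -0.3, 87.5]
ft_force: [0.2, 8.8, -1.5]
finger_gap: 0.0498
finger_force: 4.2
clock: 12.82
position: [0.5378, 0.1525, 0.0107]
tcp_rot: [179.9, -0.3, 87.5]
ft_force: [0.4, 8.4, -1.3]
finger_gap: 0.0502
finger_force: 4.3
clock: 13.82
position: [0.5364, 0.1225, 0.0106]
tcp_rot: [179.9, -0.3, 87.5]
ft_force: [0.0, 6.7, -1.7]
finger_gap: 0.0496
finger_force: 4.3
```

```bash
python3 -m jog '[[-0.25,0,0,0,5],[-0.5,0,0,0,5],[-0.75,0,0,0,5],[-1,0,0,0,5],[-1.25,0,0,0,5],[-1.5,0,0,0,5],[-1.75,0,0,0,5],[-2,0,0,0,5],[-2.2,0,0,0,5],[-2.4,0,0,0,5]]'; python3 -m jog '[[-0.1,0,0,0,5],[-0.2,0,0,0,5],[-0.3,0,0,0,5],[-0.4,0,0,0,5],[-0.4,0,0,0,5]]'; python3 -m jog '[[-0.1,0,0,0,5],[-0.2,0,0,0,5],[-0.2,0,0,0,5]]'
```

```text
clock: 14.65
position: [0.5353, 0.0983, 0.0106]
tcp_rot: [179.9, -0.2, 87.5]
ft_force: [-0.9, 8.4, -0.9]
finger_gap: 0.0502
finger_force: 4.2
clock: 15.07
position: [0.5351, 0.094, 0.0105]
tcp_rot: [180.0, -0.2, 87.5]
ft_force: [-0.3, 6.8, -1.1]
finger_gap: 0.05
finger_force: 3.8
clock: 15.32
position: [0.5351, 0.0933, 0.0107]
tcp_rot: [179.9, -0.3, 87.5]
ft_force: [-0.8, 10.1, -1.0]
finger_gap: 0.0501
finger_force: 5.2
```

```bash
python3 -m jog '[[-0.1,0,0,0,5],[-0.2,0,0,0,5],[-0.2,0,0,0,5],[-0.2,0,0,0,5]]'; python3 -m jog '[[-0.1,0,0,0,5],[-0.1,0,0,0,5],[-0.1,0,0,0,5]]'
```

```text
clock: 15.65
position: [0.5351, 0.0932, 0.0109]
tcp_rot: [179.9, -0.5, 87.6]
ft_force: [-2.4, 14.7, 0.2]
finger_gap: 0.05
finger_force: 7.4
clock: 15.9
position: [0.5351, 0.0932, 0.011]
tcp_rot: [179.9, -0.5, 87.6]
ft_force: [-0.8, 17.2, -0.1]
finger_gap: 0.0501
finger_force: 8.5
```

The drawer has bottomed out: the force is climbing and the position no longer changes. I'll back off and check.

```bash
python3 -m jog '[[1,0,0,0,5],[4,0,0,0,5],[8,0,-2,0,5],[12,0,-6,0,5],[16,0,-10,0,5],[20,0,-14,0,5],[24,0,-18,0,5],[24,0,-18,0,5],[24,0,-18,0,5],[24,0,-18,0,5]]';  python3 - <<'E'
from h import *
for n in('top','scene'):
    f=vision.grab_frame(n)
    for l,zr in(('case',(.031,.040)),('stop',(.016,.024)),('wax_tin',(.02,.03)),('little_box',(.018,.026)),('punch',(.03,.08))):
        R=vision.cut_out(f,l)
        if not R: continue
        P,_=cloud(f,R[0]['region']); P=P[(P[:,2]>zr[0])&(P[:,2]<zr[1])]
        r=cv2.minAreaRect((P[:,:2]*1000).astype(np.float32))
        print(n,l,len(P),np.round(r[0],1),np.round(r[1],1),round(r[2],2),np.round(cv2.boxPoints(r)).tolist())
    P,_=cloud(f); Q=P[(P[:,0]>.5)&(P[:,0]<.56)&(P[:,1]>.04)&(P[:,1]<.13)]
    print([ (round(z,3),np.round(np.percentile(Q[abs(Q[:,2]-z)<.003][:,1],[5,95]),4).tolist()) for z in(.01,.015,.02,.0355) if (abs(Q[:,2]-z)<.003).sum()>5])
    save(f,n+'6.png')
    cv2.imwrite('pics/c6%s.png'%n,cv2.resize(f['color'][170:370,260:500],None,fx=2.6,fy=2.6)[:,:,::-1])
E
```

```text
clock: 16.73
position: [0.5454, 0.3318, 0.1945]
tcp_rot: [179.7, -0.3, 87.7]
ft_force: [0.1, 0.4, 0.5]
finger_gap: 0.0503
finger_force: 0.0
top case 6041 [531.2   4.1] [155.2 122.4] 87.42 [[467.0, -71.0], [589.0, -76.0], [596.0, 79.0], [474.0, 84.0]]
top stop 1167 [518.  -87.2] [ 27.2 149.7] 86.78 [[442.0, -97.0], [592.0, -105.0], [593.0, -78.0], [444.0, -69.0]]
top wax_tin 838 [632.4 -94.8] [58.1 58.1] 89.85 [[603.0, -124.0], [661.0, -124.0], [662.0, -66.0], [603.0, -66.0]]
top little_box 1498 [400.1 -58. ] [54.6 85.1] 7.25 [[368.0, -19.0], [378.0, -104.0], [433.0, -97.0], [422.0, -12.0]]
[(0.02, [0.0805, 0.0824]), (0.035, [0.0424, 0.0794])]
scene case 3530 [530.2   5.5] [158.  123.2] 87.52 [[465.0, -71.0], [588.0, -76.0], [595.0, 82.0], [472.0, 87.0]]
scene stop 214 [514.9 -90.7] [ 31.8 148.6] 82.99 [[439.0, -97.0], [587.0, -116.0], [591.0, -84.0], [443.0, -66.0]]
scene wax_tin 412 [633.6 -92.3] [56.9 59. ] 42.74 [[593.0, -90.0], [633.0, -133.0], [674.0, -95.0], [634.0, -51.0]]
scene little_box 903 [399. -57.] [54.3 90.1] 7.04 [[367.0, -16.0], [378.0, -105.0], [431.0, -98.0], [420.0, -9.0]]
scene punch 330 [411.5  89.4] [23.7 23.8] 78.47 [[397.0, 80.0], [421.0, 75.0], [426.0, 99.0], [402.0, 103.0]]
[(0.01, [0.0626, 0.0842]), (0.015, [0.0686, 0.0842]), (0.02, [0.0703, 0.0843]), (0.035, [0.0427, 0.0825])]
```

View pics/c6scene.png

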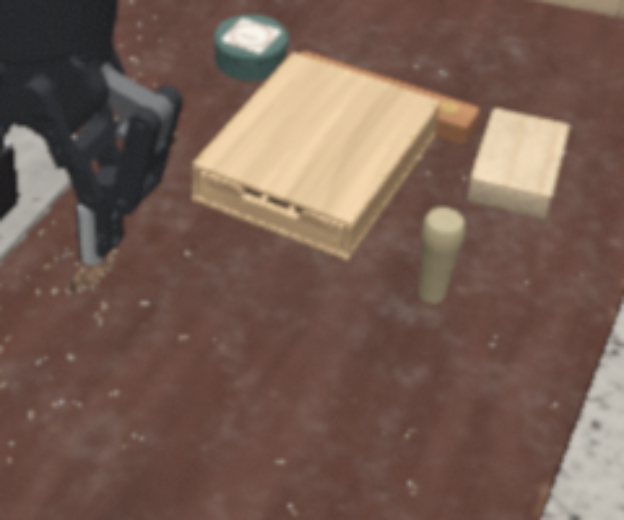

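View pics/c6top.png

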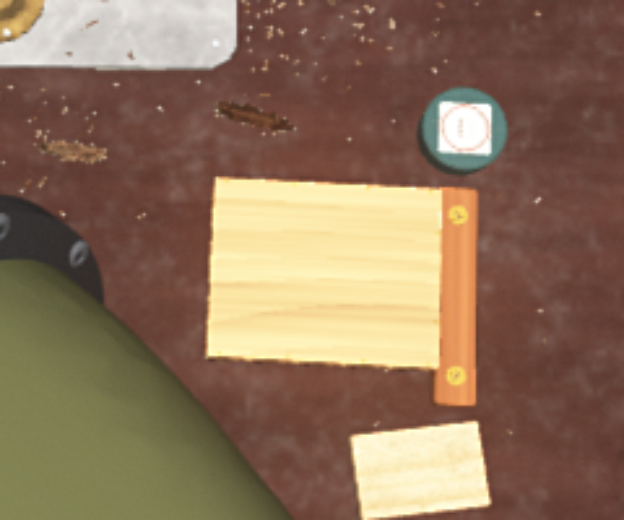

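The case sits square against the stop with its drawer front flush with the mouth, and the neighbouring things haven't moved. Handing in.

```bash
python3 -c "
from plant import robot
print(robot.sign_off())"
```

```text
the job is handed in; nothing more can be done
None
```

I handed the job in after about 17 s on the robot's clock: the cigar dropped flat into its gap, the box is square against the stop, the drawer is home, and the tin, punch and small box haven't moved. The final pictures show all of this except the cigar, which I saw flat before shutting the drawer; the hand-in returned no verdict.

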